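# Bolt the ring gauge into its nest past the spring safety catch

## Task

Lock the ring gauge into its nest: press the long red spring catch fully down with one fingertip and, while keeping it down, push the bolt's blue thumb plate with the other fingertip until the bolt is fully home over the ring gauge; only then let go, so that the catch springs up and locks the bolt there. Only press and push with the fingertips: do not lift or shift the ring gauge or disturb the other loose things on the desk.

Things in the scene. Friction and masses are not known exactly. Their poses are not given: they have to be found in the camera images.
- fixture: Aluminium base plate 124 (x) x 236 (y) x 12 mm fixed to the desk, carrying catch, bolt and nest; nothing on it is higher than 78 mm. Origin: centre of its underside. The bolt slides home along its +y; bolt on the +x side, catch on the -x side. Offsets below are in this frame. Centre lines of paddle and bolt run along y at x = -30 and x = +30 mm.
- paddle_top (a point): Centre of the top of the catch's red paddle: flat ribbed pad 30 (x) x 100 mm (y), long so that a fingertip can slide along it while pressing. In the fixture frame at (-30, -42, 62) mm when up; moves straight down with the catch, to 52 mm high when fully down.
- catch (a joint): How far the catch is pressed down, m: 0 = up, 0.010 = fully down. Its spring pushes up with about 2.5 N when up, 8 N when down. Its yellow tooth stands in a notch in the bolt's edge; pressed less than 0.005 it stops the bolt within 3 mm. With the bolt home the released tooth springs into a second notch; between the two notches the bolt's edge keeps it down.
- bolt (a joint): How far the bolt has slid along the fixture's +y, m: 0 = back (starts at 0 to 0.001), 0.040 = fully home at its stop. About 1.5 N of friction, no spring. Flat steel bar, top 43 mm above the desk. A steel strap guide crosses it at y = 12 to 28 mm, up to 49 mm high.
- push_face (a point): Middle of the rear (-y) face of the blue upright thumb plate on the bolt, the face to push toward +y. Plate 36 (x) x 10 mm (y), from 43 to 78 mm above the desk. This point is 65 mm up, at (30, -50, 65) mm with the bolt back; moves with the bolt. Behind the plate, above 43 mm, there is free room for a fingertip.
- nest (a point): Centre of the nest, on top of the base plate, in the fixture frame at (30, 78, 12) mm: four brass pins stand round the ring gauge. The bolt's tip passes 5 mm above the ring.
- ring_gauge: Loose steel ring gauge, 46 mm across and 16 mm high, lying flat in the nest; origin at the centre of its underside. To be left lying.
- micrometer: Loose micrometer, 51 x 126 x 19 mm, lying at the right of the desk. Bystander.
- loupe: Loose folding loupe, 37 x 84 x 15 mm, at the right of the desk. Bystander.
- precision_driver: Loose blue precision screwdriver, 151 mm long, at the left of the fixture in front of the mouse. Bystander.
- plug_gauge: Loose plug gauge with black handle, 108 mm long, near the front right corner of the desk. Bystander.
- sample_dish: Loose clear round dish with small brass parts in it, 64 mm across and 14 mm high, behind the fixture. Bystander.
Not all that is in view belongs to the job. What is shaped like the ring_gauge but green or purple is not meant.

How it is judged (in metres and radians):
On the way, in this order (a step that is already met when the one before it is completed fails the run):
1. the catch is held at least 6 mm down while the bolt is on its way (8 to 30 mm) (value of joint catch above 0.006 m and value of joint bolt between 0.008 and 0.03 m).
2. the bolt is home (over 38 mm) with the catch still held at least 6 mm down (value of joint catch above 0.006 m and value of joint bolt above 0.038 m).
At the end, for the whole second after the job is handed in: The bolt is home (over 37 of 40 mm), the catch is back up (under 2 mm pressed) so that its tooth locks the bolt, and the ring gauge lies in its nest (within 6 mm of centre, not raised by 4 mm) and at rest (value of joint bolt above 0.037 m and value of joint catch below 0.002 m and horizontal distance between ring_gauge and nest below 0.006 m and z of ring_gauge in the frame of nest below 0.004 m and linear speed of ring_gauge below 0.02 m/s); the robot touches nothing.
It fails at once if the ring gauge is lifted or shifted by more than 8 mm (distance of ring_gauge from where it was at the start of the episode above 0.008 m).
It fails at once if another loose thing (micrometer, loupe, screwdriver, plug gauge or sample dish) is moved by more than 20 mm (distance of any of micrometer, loupe, precision_driver, plug_gauge, sample_dish from where it was at the start of the episode above 0.02 m).
It also fails if it takes over 40 s, if anything falls off the work surface, if the arm or the gripper's body presses on something with over 40 N, if the wrist force passes 120 N, or if a joint passes its speed limit or range.

## Robot

A 6-joint arm with a two-finger parallel gripper is mounted at the origin on a cart in front of the work surface, level with it; the furniture and walls round the work are solid. World frame = base frame: x ahead of the robot, y to its left, z up, the work surface at z = 0. Lengths are in mm, angles in rad, forces in N, time in s.
With the tool pointing down it reaches from about 400 to 925 mm from the base axis. Payload 3.4 kg.
Tool frame: the origin (TCP) lies on the centre line of the jaws, within the pads' length; the fingertips stand 8 mm ahead of it and the grasp point (between the pads) lies 11 mm behind it; z points along the fingers, y is the line along which they close (so a half turn about z gives the same grasp; the last joint's range is limited). The gripper opens to 85 mm and grips with 20 to 120 N. Pads are 22 mm wide; open, the fingers measure 114 mm over their backs; the gripper's body (76 mm by 85 mm) begins 54 mm behind the grasp point. The pads swing forward as they close: fully open they stand 13 mm farther back than shut.
Start: joints at [-0.073, 0.307, 1.506, -0, 1.328, -0.073], TCP at [575.005, -0.025, 239.305] pointing down, gripper open.
Joint ranges: [-3.12, 3.12], [-1.05, 2.28], [0.14, 2.33], [-1.42, 4.57], [0.1, 2.73], [-2.68, 2.68]. Speed limits (rad/s): [2.57, 2.57, 3.14, 3.14, 3.14, 3.14].

## Interface

Orientations are given as [roll, pitch, yaw] about the fixed x, y, z axes, in that order (R = Rz(yaw) Ry(pitch) Rx(roll)).
In Python, from rig import ctrl gives the robot as it stands. The module is installed in compiled form; this text tells all that it offers.
- The arm moves only by the tool apply_moves, never from a script. Its argument "plan" is a list of rows, each a list of 2 entries, a list of its own where there are three numbers: the shift along the tool's x, y, z normalised to -1 to 1, where 1 is 0.15 m, then the turn about the tool's z normalised to -1 to 1, where 1 is pi rad. A call has 1 to 20 rows; each row is the pose to reach, as a shift and turn from the pose commanded when the call began, along the tool's axes at that moment, turning the shorter way round; what a row does not reach only later rows make up. A row lasts 1/12 s, in which the tool goes at most 41.7 mm and 7.16 degrees, less where a joint would pass 70% of its speed; a pose out of reach is approached as far as the arm can. A call with a number of a shift or a turn outside -1 to 1 is refused whole. A call with a gripper value outside its range is refused whole. "jaw" is the closure, from 0 (fully open) to 1 (shut), set as the call begins (left out, the last holds). The fingers move at their own pace and stop on an object; the grip force is fixed at half the most. Time passes only in rows, so rows that repeat a pose let the fingers close. It gives the time, the measured TCP pose, the force, the opening and the grip force at its end, in the units of the state.
- ctrl.read_state(): the state, without advancing time (a new reading comes with each control period).
- ctrl.read_camera(name): name is "scene" or "side" or "wrist"; returns a dict with "frame" (400x640x3 uint8, red, green, blue), "K" (3x3 intrinsics, pixels), "R" (3x3) and "t" (3): a world point X has camera coordinates R X + t; the wrist camera has in their place "tool_from_camera" (4x4, takes a point from camera to tool coordinates, whose origin is the TCP and whose axes are the flange's). Camera axes: x right, y down, z forward; pixel columns grow to the right and rows downward; lengths in mm; the calibration is good to about 2 mm. A picture is of the moment at which its call begins: read the wrist's pose just before it. There is no depth.
- ctrl.finish_job(): hands the job in; it is judged then, once.
The state is a dict: "clock": time; "joints": joint angles; "qd": joint speeds; "joint_torque": joint torques, N m; "tcp_pos": TCP position; "tcp_rot": TCP orientation; "wrist_force": force on the tool from outside, world axes, zero at the start; "ft_torque": the same for the moment, N m; "width": finger opening in mm; "grip_force": force on a finger pad.
Only numpy, scipy, OpenCV 4.12 (cv2) and the standard library are available. Lean on these libraries where they do the work, as an engineer would, in place of code of your own. Each camera call takes 0.05 s, during which the arm holds its last target. There are 200 camera calls.

## Working session

There is one attempt and no reset: what is moved stays moved. The work goes in short steps, Python scripts to look and compute and a tool call to move; the robot and the scene stay as the last step left them, time stands still between calls to the robot, and variables do not carry over. Pictures are saved under pics/ and viewed, at most 10 in all, crops included, and the job is handed in when it is done.

Besides the shell and the picture viewer there is one more tool, called as name(argument=value, ...) on one line, values as JSON. apply_moves: Moves the arm, as the interface text tells. Its arguments: {"type":"object","properties":{"plan":{"type":"array"},"jaw":{"type":"number"}},"required":["plan"]}

```bash
mkdir -p pics
python3 - <<'E'
from rig import ctrl
import cv2,pickle
print(ctrl.read_state())
d={}
for n in("scene","side","wrist"):
    c=ctrl.read_camera(n);d[n]=c
    cv2.imwrite(f"pics/{n}0.png",c["frame"][:,:,::-1])
    print(n,{k:v for k,v in c.items() if k!="frame"})
pickle.dump(d,open("d0.pkl","wb"))
E
```

```text
{'clock': 0.0, 'joints': array([-7.35369080e-02,  3.07583381e-01,  1.50768288e+00,  8.10770425e-07,
        1.32838007e+00, -7.35175333e-02]), 'qd': array([-0.00254294,  0.00016625, -0.00044916,  0.001697  ,  0.00023894,
        0.0005858 ]), 'joint_torque': array([-2.40806599e-03, -4.57556927e+01, -2.51919490e+01, -3.95127336e-04,
        1.32516641e-02, -2.41733758e-06]), 'tcp_pos': array([5.74320298e+02, 4.61350857e-03, 2.38371486e+02]), 'tcp_rot': array([-3.13954458e+00, -1.51629640e-04,  1.57077660e+00]), 'wrist_force': array([0.25105258, 0.57627855, 0.40308007]), 'ft_torque': array([-0.03504121, -0.03475822,  0.00566996]), 'grip_force': 0.0, 'width': 85.26210183900952}
scene {'K': array([[376.01721686,   0.        , 322.76244586],
       [  0.        , 376.01721686, 203.56613352],
       [  0.        ,   0.        ,   1.        ]]), 'R': array([[ 0.71608525, -0.69774874,  0.0191994 ],
       [-0.52499456, -0.55651035, -0.64395415],
       [ 0.46000286,  0.45104648, -0.76482314]]), 't': array([-493.69053925,  268.55419498,  743.64418652])}
side {'K': array([[365.40335397,   0.  
[... 165 characters left out ...]
 -0.0094734 ],
       [-0.28472305, -0.52782948, -0.80020549],
       [ 0.36595187,  0.71168659, -0.59965109]]), 't': array([-553.76581885,  159.14398557,  931.53458387])}
wrist {'K': array([[294.08193175,   0.        , 317.5667709 ],
       [  0.        , 294.08193175, 199.03779323],
       [  0.        ,   0.        ,   1.        ]]), 'tool_from_camera': array([[ 3.37610914e-04, -9.59901251e-01, -2.80338144e-01,
         7.16639476e+01],
       [ 9.99999617e-01,  5.50295573e-04, -6.79959641e-04,
         8.62114203e-01],
       [ 8.06962950e-04, -2.80337807e-01,  9.59901069e-01,
        -1.34927227e+02],
       [ 0.00000000e+00,  0.00000000e+00,  0.00000000e+00,
         1.00000000e+00]])}
```

View pics/scene0.png

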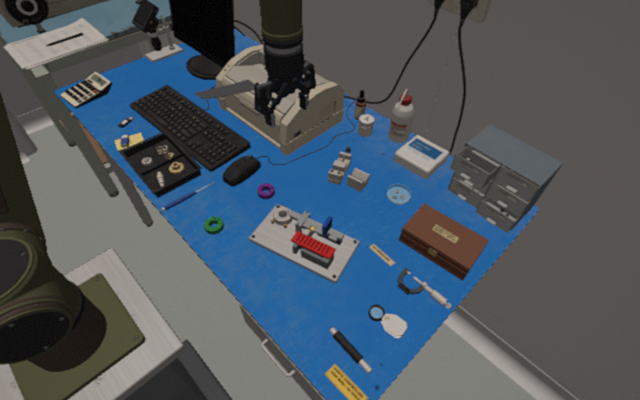

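View pics/side0.png

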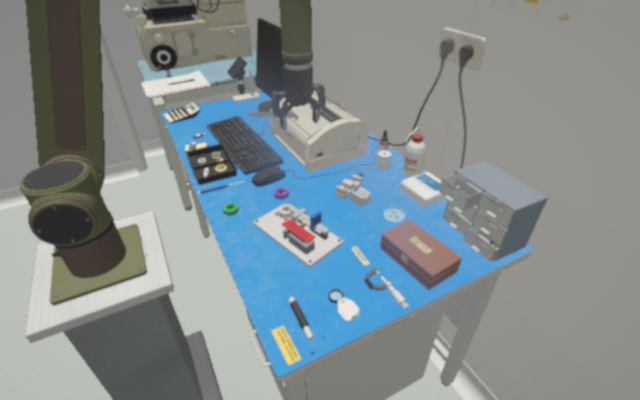

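View pics/wrist0.png

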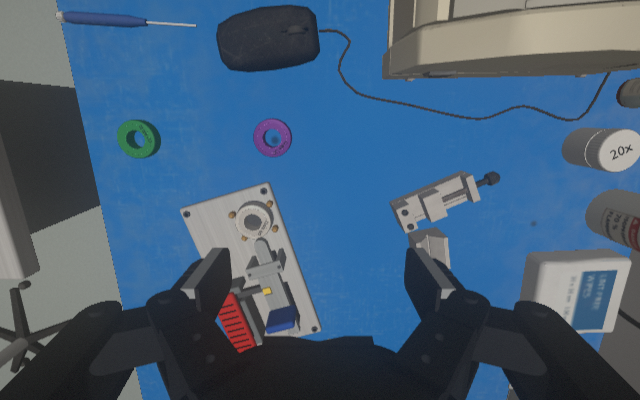

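Scene shows the fixture at about (305,240), red paddle (313,245), blue plate (327,226), and green/purple decoy rings at (213,225)/(266,190). Side shows the fixture at (298,233). In the wrist view the steel ring is in the brass-pinned nest at (254,220); the decoys are off the fixture at (138,139) and (272,137). The bolt is on the right and the paddle on the left, so fixture +y is up and slightly left.

```bash
cat > h.py <<'E'
import numpy as np,cv2
from scipy.spatial.transform import Rotation as Ro
def pose(st): return Ro.from_euler('xyz',st["tcp_rot"]).as_matrix(),np.array(st["tcp_pos"])
def cam(c,st=None):
    if "R" in c: return c["K"],c["R"],np.array(c["t"])
    R,p=pose(st);T=c["tool_from_camera"];Rw=R@T[:3,:3];o=R@T[:3,3]+p
    return c["K"],Rw.T,-Rw.T@o
def ray(C,uv):
    K,R,t=C;d=R.T@np.linalg.solve(K,[uv[0],uv[1],1.]);return -R.T@t,d/np.linalg.norm(d)
def plane(C,uv,z):
    o,d=ray(C,uv);return o+d*(z-o[2])/d[2]
def tri(*rs):
    A=sum(np.eye(3)-np.outer(d,d) for o,d in rs);b=sum((np.eye(3)-np.outer(d,d))@o for o,d in rs)
    X=np.linalg.solve(A,b);return X,[np.linalg.norm(np.cross(X-o,d)) for o,d in rs]
def blob(img,col,roi=None,mn=15):
    h=cv2.cvtColor(img,cv2.COLOR_RGB2HSV).astype(int);H,S,V=h[...,0],h[...,1],h[...,2]
    m={"red":((H<8)|(H>172))&(S>150)&(V>70),"blue":(H>112)&(H<128)&(S>150)&(V>40),
       "plate":(S<40)&(V>130),"yellow":(H>18)&(H<35)&(S>120)&(V>120)}[col].astype(np.uint8)
    if roi: k=np.zeros_like(m);k[roi[1]:roi[3],roi[0]:roi[2]]=1;m*=k
    m=cv2.morphologyEx(m,cv2.MORPH_CLOSE,np.ones((5,5)))
    cs=[c for c in cv2.findContours(m,0,2)[0] if cv2.contourArea(c)>mn]
    return sorted(cs,key=cv2.contourArea,reverse=True)
E
python3 - <<'E'
from h import *
import pickle;from rig import ctrl
d=pickle.load(open("d0.pkl","rb"));st=ctrl.read_state()
roi={"scene":(240,195,365,285),"side":(245,195,350,270),"wrist":(175,175,335,360)}
C={n:cam(d[n],st) for n in d};P={}
for n in d:
    for col in("red","blue","yellow"):
        for c in blob(d[n]["frame"],col,roi[n])[:2]:
            r=cv2.minAreaRect(c);P.setdefault((n,col),r[0]);print(n,col,np.round(r,1).tolist() if 0 else (np.round(r[0]),np.round(r[1]),cv2.contourArea(c)))
for col in("red","blue"):
    print(col,tri(ray(C["scene"],P["scene",col]),ray(C["side"],P["side",col])))
w=C["wrist"]
for uv in((183,211),(267,184),(322,332)): print(uv,plane(w,uv,12).round(1))
for n in("scene","side"):
    c=blob(d[n]["frame"],"plate",roi[n])[0];q=cv2.approxPolyDP(cv2.convexHull(c),8,True)[:,0]
    print(n,[(tuple(x),plane(C[n],x.astype(float),12)[:2].round(1)) for x in q])
E
```

```text
scene red (array([313., 245.]), array([43., 12.]), 454.5)
side red (array([298., 231.]), array([30.,  8.]), 180.0)
wrist red (array([234., 323.]), array([58., 22.]), 1070.5)
wrist yellow (array([267., 291.]), array([6., 8.]), 33.5)
red (array([ 469.74883988, -192.02551047,   56.99955158]), [np.float64(1.448144472431587), np.float64(1.4481444724316357)])Traceback (most recent call last):
  File "<stdin>", line 11, in <module>
KeyError: ('scene', 'blue')
```

Run:
```python
from h import *
import pickle;from rig import ctrl
d=pickle.load(open("d0.pkl","rb"));st=ctrl.read_state()
for n,p in(("scene",(326,226)),("side",(316,219)),("wrist",(282,318)),("scene",(280,190))):
    print(n,cv2.cvtColor(d[n]["frame"],cv2.COLOR_RGB2HSV)[p[1]-1:p[1]+2,p[0]-1:p[0]+2].reshape(-1,3).tolist())
C={n:cam(d[n],st) for n in d};w=C["wrist"]
roi={"scene":(240,195,365,285),"side":(245,195,350,270),"wrist":(175,175,335,360)}
for uv in((183,211),(267,184),(322,332)): print(uv,plane(w,uv,12).round(1))
for n in("scene","side"):
    c=blob(d[n]["frame"],"plate",roi[n])[0];q=cv2.approxPolyDP(cv2.convexHull(c),8,True)[:,0]
    print(n,[(tuple(x.tolist()),plane(C[n],x.astype(float),12)[:2].round(1)) for x in q])
    print(cv2.minAreaRect(c))
```

```text
scene [[110, 192, 126], [110, 192, 105], [110, 195, 72], [110, 201, 108], [110, 188, 84], [110, 187, 49], [110, 199, 77], [111, 185, 58], [113, 135, 32]]
side [[110, 144, 108], [109, 139, 101], [110, 138, 96], [110, 133, 94], [110, 123, 91], [110, 125, 88], [110, 129, 93], [109, 126, 89], [110, 125, 88]]
wrist [[112, 120, 83], [112, 123, 83], [112, 126, 83], [113, 118, 84], [112, 126, 83], [112, 121, 84], [112, 128, 82], [112, 120, 83], [111, 124, 82]]
scene [[105, 189, 151], [105, 188, 152], [105, 191, 151], [105, 189, 151], [105, 191, 151], [105, 191, 151], [105, 191, 151], [105, 190, 153], [105, 187, 153]]
(183, 211) [400.2 -50.2  12. ]
(267, 184) [510.9 -14.2  12. ]
(322, 332) [ 581.4 -238.2   12. ]
scene [((249, 237), array([396.6, -48.5])), ((282, 206), array([515.7, -29. ])), ((358, 242), array([ 574.7, -237.2])), ((334, 280), array([ 461.8, -268.6]))]
((303.9000244140625, 238.7000274658203), (99.72863006591797, 46.957427978515625), 26.56505012512207)
side [((254, 221), array([396. , -50.5])), ((289, 204), array([515.3, -25.5])), ((342, 242), array([ 571.5, -241.5])), ((308, 265), array([ 456.4, -272.1]))]
((298.1884460449219, 231.25770568847656), (82.3557357788086, 42.27418899536133), 37.87498474121094)
```

apply_moves(plan=[[[-0.25,-0.11,0],0],[[-0.5,-0.22,0],-0.03],[[-0.75,-0.33,0],-0.06],[[-1,-0.45,0],-0.089],[[-1,-0.45,0],-0.089],[[-1,-0.45,0],-0.089],[[-1,-0.45,0],-0.089]], jaw=0.45)

```text
clock: 0.73
tcp_pos: [507.5, -149.9, 239.2]
tcp_rot: [3.141, -0.001, 1.848]
wrist_force: [0.1, 0.9, -0.2]
width: 46.6
grip_force: 0.0
```

apply_moves(plan=[[[-0.21,-0.06,0.13],0],[[-0.43,-0.12,0.27],0],[[-0.43,-0.12,0.27],0],[[-0.43,-0.12,0.27],0],[[-0.43,-0.12,0.27],0]])

```text
clock: 1.15
tcp_pos: [508.6, -215.5, 198.5]
tcp_rot: [-3.141, -0.001, 1.851]
wrist_force: [0.1, -0.0, 0.7]
width: 46.5
grip_force: 0.0
```

Run:
```python
from h import *
import pickle;from rig import ctrl
st=ctrl.read_state();c=ctrl.read_camera("wrist");pickle.dump((st,c),open("w1.pkl","wb"))
cv2.imwrite("pics/w1.png",c["frame"][:,:,::-1]);print(st["tcp_pos"],st["tcp_rot"],st["wrist_force"],st["width"])
```

```text
[ 508.56722755 -215.48482111  198.49976513] [-3.14137474e+00 -1.48990319e-03  1.85107725e+00] [ 0.08214658 -0.00666324  0.65055759] 46.46423290545598
```

View pics/w1.png

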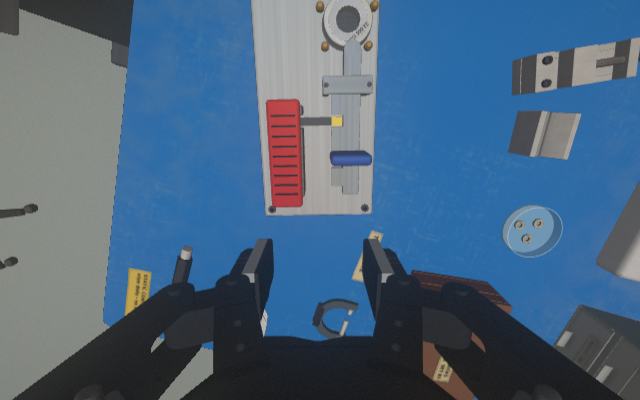

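The fixture now stands upright in the wrist view: paddle (285,153), blue plate (351,158), plate rear edge at v≈215, ring in the nest (348,18). The fingers straddle the two centre lines.

Run:
```python
from h import *
import pickle
st,c=pickle.load(open("w1.pkl","rb"));d=pickle.load(open("d0.pkl","rb"));w=cam(c,st)
R,p=pose(st);f=c["frame"]
T=lambda X:(R.T@(X-p)).round(1)
r=blob(f,"red",(250,80,320,220))[0];rc=cv2.minAreaRect(r);b=cv2.boundingRect(r);print("red",rc,b)
print("tri",tri(ray(w,rc[0]),ray(cam(d["scene"]),(313,245)),ray(cam(d["side"]),(298,231))))
print("paddle tool",T(plane(w,rc[0],62)),"ends",[T(plane(w,u,62)) for u in((rc[0][0],b[1]),(rc[0][0],b[1]+b[3]),(b[0],153),(b[0]+b[2],153))])
h=cv2.cvtColor(f,cv2.COLOR_RGB2HSV).astype(int)
m=((h[...,0]>110)&(h[...,1]>120)).astype(np.uint8);m[:140]=0;m[175:]=0;m[:,:325]=0;m[:,378:]=0
q=max(cv2.findContours(m,0,2)[0],key=cv2.contourArea);b=cv2.boundingRect(q);print("blue",b)
for z in(78,43):print(z,T(plane(w,(b[0],b[1]+b[3]),z)),T(plane(w,(b[0]+b[2],b[1]),z)))
for u in((266,215),(371,214)):X=plane(w,u,12);print("corner",X.round(1),T(X))
s=blob(d["scene"]["frame"],"red",(240,195,365,285))[0]
```

```text
red ((284.1942443847656, 152.55023193359375), (106.11385345458984, 31.399858474731445), 87.79740142822266) (267, 100, 35, 107)
tri (array([ 470.10771316, -190.27495652,   54.20301639]), [np.float64(1.3549475245893405), np.float64(1.901822969312508), np.float64(0.8378848913660683)])
paddle tool [ 36.7 -29.9 136.6] ends [array([ 82.5, -28.5, 136.6]), array([-15.8, -31.6, 136.5]), array([ 36.3, -45.8, 136.6]), array([ 36.3, -13.6, 136.6])]
blue (332, 154, 40, 11)
78 [ 27.9  13.4 120.5] [ 37.5  47.9 120.5]
43 [ 21.9  15.1 155.5] [ 32.9  54.3 155.5]
corner [ 463.3 -271.5   12. ] [-41.6 -58.9 186.5]
corner [ 579.6 -236.7   12. ] [-40.3  62.5 186.4]
```

apply_moves(plan=[[[0.053,0,0.2],0],[[0.053,0,0.4],0],[[0.053,0,0.6],0],[[0.053,0,0.75],0],[[0.053,0,0.82],0],[[0.053,0,0.82],0],[[0.053,0,0.82],0]])

```text
clock: 1.78
tcp_pos: [506.5, -208.7, 76.4]
tcp_rot: [3.141, 0.0, 1.852]
wrist_force: [0.2, -0.2, 0.5]
width: 46.7
grip_force: 0.0
```

Run:
```python
from h import *
import pickle;from rig import ctrl
st=ctrl.read_state();c=ctrl.read_camera("wrist")
s=ctrl.read_camera("side")["frame"];k=ctrl.read_camera("scene")["frame"]
a=cv2.resize(c["frame"],(400,250));z=[cv2.resize(i,(400,300),interpolation=cv2.INTER_CUBIC) for i in(s[190:280,240:360],k[185:290,235:375])]
cv2.imwrite("pics/w2.png",np.vstack([np.hstack([a,0*a]),np.hstack(z)])[:,:,::-1]);print(st["tcp_pos"],st["tcp_rot"],st["wrist_force"],st["width"])
```

```text
[ 506.53306375 -208.66725607   76.41072447] [3.14115381e+00 1.78886465e-04 1.85156085e+00] [ 0.2098531  -0.22263048  0.52184682] 46.71932916792785
```

View pics/w2.png

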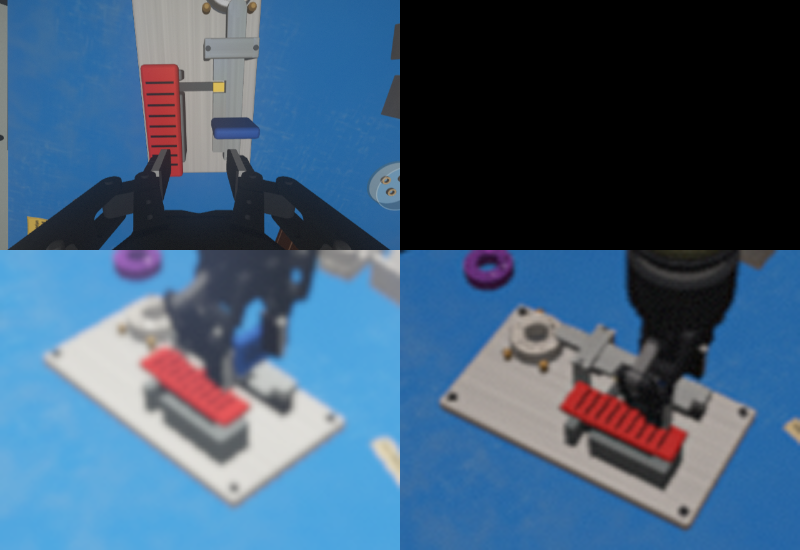

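Both fingertips are just above their targets: the left one over the paddle's rear half, the right one behind the blue plate. Now I'll go down and feel for the catch.

apply_moves(plan=[[[0,0,0.02],0],[[0,0,0.04],0],[[0,0,0.04],0],[[0,0,0.04],0]], jaw=0.39)

```text
clock: 2.27
tcp_pos: [505.7, -209.4, 69.9]
tcp_rot: [-3.142, -0.0, 1.85]
wrist_force: [-0.1, 0.2, -0.6]
width: 51.8
grip_force: 0.0
```

apply_moves(plan=[[[0,0,0.02],0],[[0,0,0.02],0],[[0,0,0.02],0]])

```text
clock: 2.52
tcp_pos: [505.8, -209.4, 66.7]
tcp_rot: [-3.141, -0.0, 1.85]
wrist_force: [0.4, 0.3, -0.4]
width: 51.8
grip_force: 0.0
```

apply_moves(plan=[[[0,0,0.02],0],[[0,0,0.02],0],[[0,0,0.02],0]])

```text
clock: 2.77
tcp_pos: [505.8, -209.4, 64.0]
tcp_rot: [-3.142, 0.0, 1.85]
wrist_force: [-0.3, 0.2, 4.3]
width: 52.1
grip_force: 2.0
```

apply_moves(plan=[[[0,0,0.02],0],[[0,0,0.02],0],[[0,0,0.02],0]])

```text
clock: 3.02
tcp_pos: [505.8, -209.5, 61.1]
tcp_rot: [3.142, 0.0, 1.85]
wrist_force: [-1.4, 0.2, 5.9]
width: 52.2
grip_force: 2.8
```

apply_moves(plan=[[[0,0,0.02],0],[[0,0,0.02],0],[[0,0,0.02],0]])

```text
clock: 3.27
tcp_pos: [505.8, -209.5, 58.3]
tcp_rot: [3.142, 0.0, 1.851]
wrist_force: [-0.3, 0.2, 6.5]
width: 52.0
grip_force: 3.6
```

apply_moves(plan=[[[0,0,0.01],0],[[0,0,0.01],0],[[0,0,0.01],0]])

```text
clock: 3.52
tcp_pos: [505.8, -209.5, 56.9]
tcp_rot: [3.142, 0.0, 1.851]
wrist_force: [-0.7, 0.6, 7.9]
width: 52.4
grip_force: 4.0
```

apply_moves(plan=[[[0,0,0.007],0],[[0,0,0.007],0],[[0,0,0.007],0]])

```text
clock: 3.77
tcp_pos: [505.9, -209.6, 56.3]
tcp_rot: [3.141, 0.001, 1.851]
wrist_force: [-2.3, 0.9, 10.9]
width: 52.5
grip_force: 5.4
```

The catch is on its stop (force jumped to 11 N). Next I slide forward.

apply_moves(plan=[[[0.02,0,0],0],[[0.04,0,0],0],[[0.06,0,0],0],[[0.08,0,0],0],[[0.1,0,0],0],[[0.12,0,0],0],[[0.14,0,0],0],[[0.16,0,0],0],[[0.16,0,0],0]])

```text
clock: 4.52
tcp_pos: [502.3, -188.9, 57.1]
tcp_rot: [3.137, 0.007, 1.852]
wrist_force: [1.5, -5.0, 7.8]
width: 52.2
grip_force: 4.2
```

Run:
```python
from h import *
from rig import ctrl
st=ctrl.read_state();c=ctrl.read_camera("wrist");k=ctrl.read_camera("scene")["frame"]
a=c["frame"][0:300,160:480];z=cv2.resize(k[185:290,235:375],(400,300),interpolation=cv2.INTER_CUBIC)
cv2.imwrite("pics/w3.png",np.hstack([a,z])[:,:,::-1]);print(st["tcp_pos"],st["tcp_rot"],st["wrist_force"],st["width"])
```

```text
[ 502.25529191 -188.87695102   57.0582377 ] [3.13689618 0.00691367 1.85175445] [ 1.515185   -4.99613914  7.76306574] 52.15065464302956
```

View pics/w3.png

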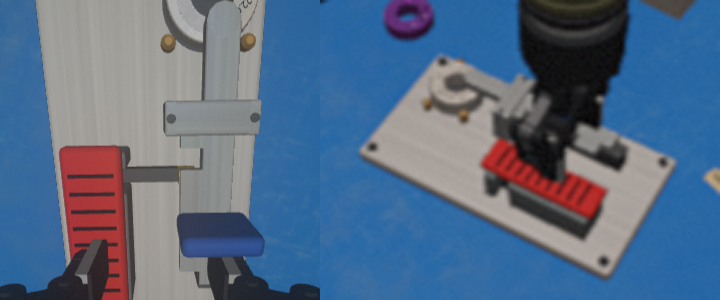

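The bolt has begun to move and its notch is ahead of the tooth. The tooth is hidden (down), and the fingertip is on the plate's rear face. Continuing.

apply_moves(plan=[[[0.02,0,0.005],0],[[0.04,0,0.005],0],[[0.06,0,0.005],0],[[0.08,0,0.005],0],[[0.1,0,0.005],0],[[0.12,0,0.005],0],[[0.12,0,0.005],0]])

```text
clock: 5.2
tcp_pos: [498.0, -172.1, 56.7]
tcp_rot: [3.136, 0.008, 1.852]
wrist_force: [1.9, -6.1, 10.2]
width: 52.3
grip_force: 5.1
```

apply_moves(plan=[[[0.015,0,0],0],[[0.03,0,0],0],[[0.03,0,0],0]])

```text
clock: 5.45
tcp_pos: [496.9, -167.9, 56.7]
tcp_rot: [3.136, 0.008, 1.852]
wrist_force: [2.1, -6.1, 9.3]
width: 52.0
grip_force: 5.3
```

apply_moves(plan=[[[0.015,0,0],0],[[0.02,0,0],0],[[0.02,0,0],0]])

```text
clock: 5.7
tcp_pos: [496.2, -165.2, 56.7]
tcp_rot: [3.136, 0.008, 1.852]
wrist_force: [1.2, -6.6, 10.0]
width: 52.0
grip_force: 5.4
```

apply_moves(plan=[[[0.015,0,0],0],[[0.02,0,0],0],[[0.02,0,0],0]])

```text
clock: 5.95
tcp_pos: [495.4, -162.3, 56.7]
tcp_rot: [3.135, 0.009, 1.852]
wrist_force: [1.4, -6.5, 10.6]
width: 52.3
grip_force: 5.4
```

apply_moves(plan=[[[0.01,0,0],0],[[0.013,0,0],0],[[0.013,0,0],0]])

```text
clock: 6.2
tcp_pos: [495.3, -161.5, 56.7]
tcp_rot: [3.135, 0.01, 1.852]
wrist_force: [1.2, -11.3, 9.1]
width: 52.0
grip_force: 7.4
```

apply_moves(plan=[[[0.01,0,0],0],[[0.01,0,0],0],[[0.01,0,0],0]])

```text
clock: 6.45
tcp_pos: [495.2, -161.4, 56.8]
tcp_rot: [3.135, 0.012, 1.852]
wrist_force: [1.0, -15.3, 7.4]
width: 51.7
grip_force: 9.4
```

Run:
```python
from h import *
from rig import ctrl
st=ctrl.read_state();c=ctrl.read_camera("wrist");k=ctrl.read_camera("side")["frame"]
a=c["frame"][0:300,160:480];z=cv2.resize(k[190:280,240:360],(400,300),interpolation=cv2.INTER_CUBIC)
cv2.imwrite("pics/w4.png",np.hstack([a,z])[:,:,::-1]);print(st["tcp_pos"],st["tcp_rot"],st["wrist_force"],st["width"])
```

```text
[ 495.22781239 -161.37972387   56.79108806] [3.13509468 0.0123513  1.85221931] [  0.96091179 -15.31222625   7.39654969] 51.68232263567417
```

View pics/w4.png

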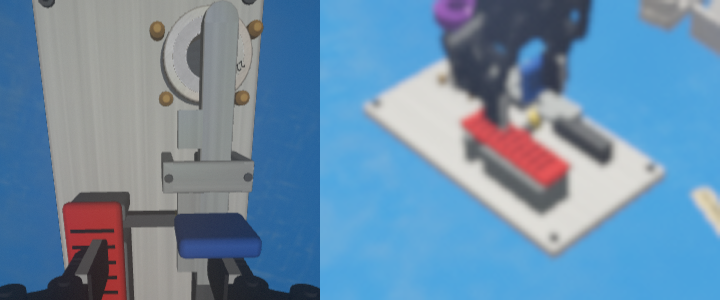

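The bolt is hard against its stop: 15 N, 49 mm of finger travel including a gap of about 9 mm. Its tip lies over the ring. I'll let go straight up so the catch follows, then clear off.

apply_moves(plan=[[[0,0,-0.02],0],[[0,0,-0.04],0],[[0,0,-0.06],0],[[0,0,-0.08],0],[[0,0,-0.1],0],[[-0.03,0,-0.12],0],[[-0.06,0,-0.2],0],[[-0.06,0,-0.4],0],[[-0.06,0,-0.6],0],[[-0.06,0,-0.6],0],[[-0.06,0,-0.6],0]])

```text
clock: 7.47
tcp_pos: [494.2, -164.7, 146.1]
tcp_rot: [3.138, 0.003, 1.85]
wrist_force: [-0.8, 0.5, -0.7]
width: 52.2
grip_force: 0.0
```

Run:
```python
from h import *
from rig import ctrl
st=ctrl.read_state();c=ctrl.read_camera("wrist");k=ctrl.read_camera("side")["frame"]
a=c["frame"][0:300,160:480];z=cv2.resize(k[190:280,240:360],(400,300),interpolation=cv2.INTER_CUBIC)
w=cam(c,st)
r=blob(c["frame"],"red",(160,0,330,300))[0];print("red",cv2.boundingRect(r))
for y in blob(c["frame"],"yellow",(250,0,400,300),5):print("yel",cv2.boundingRect(y))
cv2.imwrite("pics/w5.png",np.hstack([a,z])[:,:,::-1]);print(st["tcp_pos"],st["wrist_force"])
```

```text
red (258, 169, 41, 115)
[ 494.23227683 -164.71657729  146.12991523] [-0.78673106  0.52335429 -0.71415355]
```

View pics/w5.png

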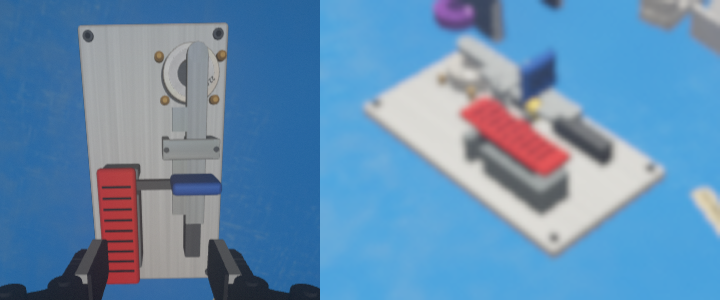

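The bolt is home with its tip over the ring, and the fingers are clear. I'll check the catch height against the first pictures.

Run:
```python
from h import *
import pickle;from rig import ctrl
d=pickle.load(open("d0.pkl","rb"));roi={"scene":(240,195,365,285),"side":(245,195,350,270)}
for n in roi:
    k=ctrl.read_camera(n);C=cam(k)
    for f in(d[n]["frame"],k["frame"]):
        c=blob(f,"red",roi[n])[0];M=cv2.moments(c);print(n,cv2.boundingRect(c),round(M["m10"]/M["m00"],2),round(M["m01"]/M["m00"],2))
    K,R,t=C;pr=lambda X:(lambda q:q[:2]/q[2])(K@(R@np.array(X)+t));print("10mm down =",pr([470,-192,52])-pr([470,-192,62]))
    y=blob(k["frame"],"yellow",roi[n],2);print([cv2.boundingRect(q) for q in y])
```

```text
scene (292, 231, 43, 28) 313.13 244.99
scene (292, 231, 43, 28) 313.08 244.93
10mm down = [0.00518766 2.5344268 ]
[(310, 226, 5, 5)]
side (284, 221, 29, 20) 298.21 231.21
side (284, 221, 29, 20) 298.28 231.27
10mm down = [0.16021984 2.93080734]
[]
```

The paddle is back within 0.1 px of its starting height (10 mm down would be about 2.5 px), so the tooth is up in the second notch.

```bash
python3 -c "
from rig import ctrl
print(ctrl.finish_job())"
```

```text
the job is handed in; nothing more can be done
None
```

I handed the job in: the bolt is home against its stop over the ring gauge, the catch is back up and locking it, and the arm is clear of everything; no verdict was returned.

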